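# Seat the wafer carrier on its locating pins

### The job

The wafer carrier plate has been set down crooked on the inspection stage, so it is riding on top of its nest's two locating pins. Nudge it sideways by its edges with the fingertips until both its holes drop over the pins and it lies flat on the nest, then take the hand clear. Do not grip or lift the carrier, do not touch the wafer, and leave the other things where they are.

Things in the scene. Friction and masses are not known exactly. Their poses are not given: they have to be found in the camera images.
- nest: fixed black nest plate, 260 (x) x 340 (y) x 21 mm, on an aluminium XY stage; its flat top is 50 mm above the bench. Origin at bench height under its centre, z up; +x points away from the robot give or take 0.3 rad, +y to the robot's left. Two 8 mm locating pins stand 10 mm above its top, the upper 6 mm tapering to a 3 mm tip
- pin_left (a point): axis of the left pin, at the nest's top face: 42 mm along +x and 50 mm along +y from the nest's centre
- pin_right (a point): axis of the right pin, at the nest's top face: 42 mm along +x and 50 mm along -y from the nest's centre
- carrier: loose aluminium plate, 140 (x) x 170 (y) x 8 mm, about 0.5 kg, plain upright edges. Origin at the centre of its underside; seated, its axes coincide with the nest's in plan. Starts 9 to 19 mm towards the nest's -x, up to 24 mm to either side and 0.1 rad in yaw off its place, near edge on the nest, far part on the pin tips (tilt about 0.08 rad). Slides at a few newtons
- hole_left (a point): centre of the carrier's round through hole, 10 mm in diameter, at the underside: 42 mm along +x and 50 mm along +y from the carrier's origin. Holes slip down the tapers by themselves once both are within about 3 mm of their pins
- slot_right (a point): centre of the carrier's through slot, 10 mm (x) x 16 mm (y), at the underside: 42 mm along +x and 50 mm along -y from the carrier's origin
- near_edge (a point): middle of the lower edge of the carrier's near side (70 mm along -x from its origin)
- far_edge (a point): middle of the lower edge of the carrier's far side (70 mm along +x from its origin)
- wafer: dark 100 mm wafer, 1 mm thick, fixed on top of the carrier, its centre 14 mm towards the carrier's -x from the carrier's centre; three small steel clips, 2 mm high, hold its rim. Origin at the centre of its underside
- loupe: black eyepiece loupe, 34 mm across, 31 mm high, standing on the nest at one of its far corners; origin at its foot
- chip_box: small clear and black chip box, 47 x 47 x 17 mm, on the nest at the other far corner; origin under its centre
- bottle: clear bottle with white cap, 62 mm across, 145 mm high, on the bench; origin at its foot
- blower: black rubber dust blower, 62 mm across, 120 mm high, standing on the bench; origin at its foot
- shipper: round white wafer shipper, 120 mm across, 24 mm high, on the bench; origin under its centre
- tweezers: steel tweezers, 140 mm long, 10 mm high, lying on the bench; origin near the middle
- driver: screwdriver, 170 mm long, lying on the bench; origin near the middle
There are look-alikes about, which are no part of the job. Several things have the shape of the carrier; the one meant has the colours described above.

How it is judged:
At the end, for the whole second after the job is handed in: Both pins stand in the carrier's holes (round hole within 2 mm of its pin's axis, slot centre within 3 mm), the carrier's near and far edges lie within 1.5 mm of the nest's top, it is level within 0.012 rad and at rest (horizontal distance between hole_left and pin_left below 0.002 m and horizontal distance between slot_right and pin_right below 0.003 m and z of each of near_edge, far_edge in the frame of nest below 0.0515 m and angle between carrier's own z axis and vertical below 0.012 rad and linear speed of carrier below 0.01 m/s); the robot touches nothing.
It fails at once if the carrier is lifted: its near edge comes more than 8 mm, or its far edge more than 22 mm, above the nest (z of near_edge in the frame of nest above 0.058 m or z of far_edge in the frame of nest above 0.072 m).
It fails at once if the wafer is touched (contact force between wafer and anything else above 0.2 N).
It fails at once if a bystander is moved more than 15 mm (distance of any of loupe, chip_box, bottle, blower, shipper, tweezers, driver from where it was at the start of the episode above 0.015 m).
It also fails if it takes over 64 s, if anything falls off the work surface, if the arm or the gripper's body presses on something with over 40 N, if the wrist force passes 120 N, or if a joint passes its speed limit or range.

### The arm

A 6-joint arm with a two-finger parallel gripper is mounted at the origin on the work surface. World frame = base frame: x ahead of the robot, y to its left, z up, the work surface at z = 0. Lengths are in m, angles in rad, forces in N, time in s.
With the tool pointing down it reaches from about 0.35 to 0.975 m from the base axis. Payload 4.9 kg.
Tool frame: the origin (TCP) lies on the centre line of the jaws, within the pads' length; the fingertips stand 8 mm ahead of it and the grasp point (between the pads) lies 11 mm behind it; z points along the fingers, y is the direction in which the jaws open and shut (so a half turn about z gives the same grasp; the last joint's range is limited). The gripper opens to 85 mm and grips with 20 to 120 N. Pads are 22 mm wide; open, the fingers measure 114 mm over their backs; the gripper's body (76 mm by 85 mm) begins 54 mm behind the grasp point. The pads swing forward as they close: fully open they stand 13 mm farther back than shut.
Start: joints at [1.123, 0.053, 1.613, -0, 1.476, -0.119], TCP at [0.202, 0.592, 0.239] pointing down, gripper open.
Joint ranges: [-3.01, 3.01], [-1.01, 2.22], [0.06, 2.58], [-1.02, 4.17], [0.09, 2.62], [-3.14, 3.14]. Speed limits (rad/s): [2.57, 2.57, 3.14, 3.14, 3.14, 3.14].

### API

Orientations are given as a unit quaternion [w, x, y, z].
In Python, from plant import manip gives the robot as it stands.
- The arm moves only by the tool step_arm, never from a script. Its argument "deltas" is a list of rows, each a list of 7 numbers: the shift along the tool's x, y, z in m, then the turn, a rotation vector about the tool's x, y, z in rad, then the gripper command: -1 is fully open, 1 is shut, values between are in proportion. In form: [[dx, dy, dz, ax, ay, az, hand], ...]. A call has 1 to 20 rows; each row is the pose to reach, as a shift and turn from the pose commanded when the call began, along the tool's axes at that moment; what a row does not reach only later rows make up. A row lasts 1/10 s, in which the tool goes at most 50 mm and 8.59 degrees, less where a joint would pass 70% of its speed; a pose out of reach is approached as far as the arm can. A call with a gripper value outside its range is refused whole. The fingers move at their own pace and stop on an object; the grip force is fixed at half the most. Time passes only in rows, so rows that repeat a pose let the fingers close. It gives the time, the measured TCP pose, the force and the opening at its end, in the units of the state.
- manip.state(): the state, without advancing time (a new reading comes with each control period).
- manip.grab_frame(name): name is "scene" or "top" or "wrist"; returns the picture (384x512x3 uint8, red, green, blue); there is no depth.
- manip.get_calibration(name): a dict with "fov_y" (degrees; the focal length in pixels is half the picture's height over the tangent of half this angle, whatever the lens; pixels are square), "cx", "cy" (the principal point, pixels), "dist_coeffs" ([k1, k2, p1, p2, k3] as OpenCV has them; the pictures are not rectified), "R" (3x3) and "t" (3): a world point X has camera coordinates R X + t. Camera axes: x right, y down, z forward; pixel columns grow to the right and rows downward; lengths in m; the calibration is good to about 2 mm. A picture is of the moment at which its call begins: read the wrist's pose just before it. get_calibration takes no time and is no camera call; for the wrist camera it gives the pose at the moment of the call.
- manip.job_done(): hands the job in, once; it reports no verdict.
The state is a dict: "time": time; "joint_pos": joint angles; "joint_vel": joint speeds; "joint_efforts": joint torques, N m; "tool_pos": TCP position; "tool_rot": TCP orientation; "contact_force": force on the tool from outside, world axes, zero at the start; "ft_torque": the same for the moment, N m; "gripper_width": opening from 0.0 (shut) to 1.0 (fully open).
Only numpy, scipy, OpenCV 4.12 (cv2) and the standard library are available. Lean on these libraries where they do the work, as an engineer would, in place of code of your own. Each camera call takes 0.05 s, during which the arm holds its last target.

## Working session

There is one attempt and no reset: what is moved stays moved. The work goes in short steps, Python scripts to look and compute and a tool call to move; the robot and the scene stay as the last step left them, time stands still between calls to the robot, and variables do not carry over. Pictures are saved under pics/ and viewed, and the job is handed in when it is done.

Besides the shell and the picture viewer there is one more tool, called after "Request:" in YAML: its name, and indented under it one key for each argument. step_arm: Moves the arm, as the interface text tells. Its arguments: {"type":"object","properties":{"deltas":{"type":"array"}},"required":["deltas"]}

```bash
mkdir -p pics; ls; python3 - <<'E'
from plant import manip
import cv2,numpy as np
print(manip.state())
for n in ["scene","top","wrist"]:
    c=manip.get_calibration(n)
    f=manip.grab_frame(n)
    cv2.imwrite(f"pics/a_{n}.png",f[:,:,::-1])
    print(n,c)
E
```

```text
pics
{'time': 0.0, 'joint_pos': array([ 1.12300127e+00,  5.33454608e-02,  1.61429789e+00,  3.24138930e-05,
        1.47599670e+00, -1.19032559e-01]), 'joint_vel': array([-0.00040827, -0.00041971, -0.00235656,  0.00023367,  0.00061761,
        0.00036269]), 'joint_efforts': array([ 9.26625289e-04, -3.93686736e+01, -3.70174813e+01, -1.64281810e-04,
        7.15271453e-03,  1.57699799e-05]), 'tool_pos': array([0.20154111, 0.59097253, 0.23806775]), 'tool_rot': array([-3.01750047e-04,  1.63643395e-01,  9.86519027e-01, -9.78345585e-04]), 'contact_force': array([-0.15855056,  0.10399207,  0.45092285]), 'ft_torque': array([ 0.04401656, -0.03170244, -0.02137178]), 'gripper_width': 1.0046166765043134}
scene {'fov_y': 44.60962638312057, 'cx': 249.58789862608398, 'cy': 190.63164834292215, 'dist_coeffs': array([0.06160713, 0.        , 0.        , 0.        , 0.        ]), 'R': array([[ 0.25004017,  0.96818401, -0.00998225],
       [ 0.52797399, -0.14498049, -0.83679396],
       [-0.81161775,  0.20396173, -0.54742692]]), 't': array([-0.12581264, -0.20349335,  2.08511602])}
top {'fov_y': 53.92905270503076, 'cx': 255.67172975298317, 'cy': 192.15115531419798, 'dist_coeffs': array([0.02311659, 0.        , 0.        , 0.        , 0.        ]), 'R': array([[-0.01491709, -0.99979146,  0.01394699],
       [-0.98999222,  0.01281037, -0.1405393 ],
       [ 0.14033133, -0.01590385, -0.98997686]]), 't': array([-0.00930363,  0.47384234,  1.2983983 ])}
wrist {'fov_y': 64.20155943090373, 'cx': 258.1248011668955, 'cy': 191.95839197511256, 'dist_coeffs': array([-0.08253825,  0.        ,  0.        ,  0.        ,  0.        ]), 'R': array([[ 3.23362371e-01,  9.46274732e-01, -9.53383726e-04],
       [ 9.05364252e-01, -3.09089025e-01,  2.91169274e-01],
       [ 2.75231446e-01, -9.50163461e-02, -9.56671075e-01]]), 't': array([-0.62405718, -0.03643689,  0.37921825])}
```

View pics/a_top.png

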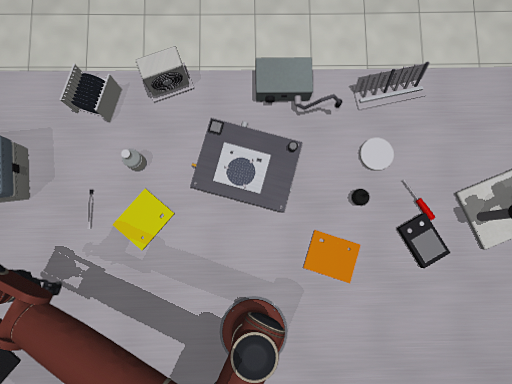

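View pics/a_scene.png

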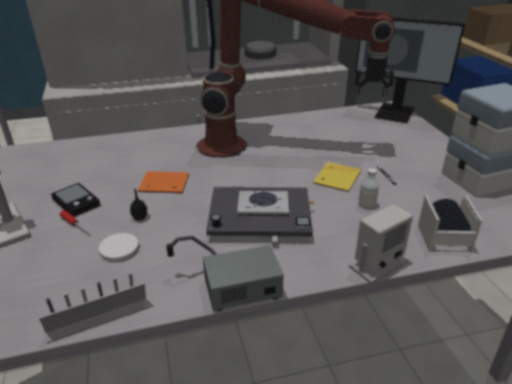

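View pics/a_wrist.png

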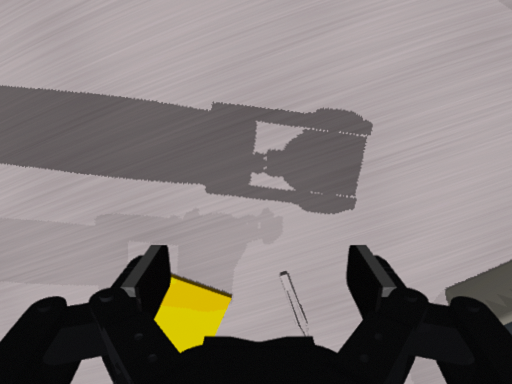

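Candidates: the aluminium plate with the wafer, on the nest, at top (241,168); a yellow plate at (143,218); an orange plate at (332,256). The aluminium one on the black nest fits the description, so I check it in a close crop.

```bash
cat > h.py <<'E'
import numpy as np,cv2
from plant import manip
def K(c):
    f=192/np.tan(np.radians(c['fov_y'])/2)
    return np.array([[f,0,c['cx']],[0,f,c['cy']],[0,0,1]])
def ray(c,px,z):
    px=np.array(px,float).reshape(-1,1,2)
    u=cv2.undistortPoints(px,K(c),np.array(c['dist_coeffs'],float)).reshape(-1,2)
    d=np.c_[u,np.ones(len(u))]@c['R']
    C=-c['R'].T@c['t']
    s=(z-C[2])/d[:,2]
    return C+s[:,None]*d
def proj(c,X):
    X=np.array(X,float).reshape(-1,3)
    r,_=cv2.Rodrigues(c['R'])
    return cv2.projectPoints(X,r,np.array(c['t'],float),K(c),np.array(c['dist_coeffs'],float))[0].reshape(-1,2)
E
python3 - <<'E'
from h import *
im=cv2.imread('pics/a_top.png')
x0,y0=180,105
cv2.imwrite('pics/a_crop.png',cv2.resize(im[y0:225,x0:315],None,fx=5.8,fy=4.8*1.0,interpolation=cv2.INTER_CUBIC) if 0 else cv2.resize(im[y0:225,x0:315],None,fx=5,fy=5,interpolation=cv2.INTER_CUBIC))
c=manip.get_calibration('top')
# approx nest corners px
print(ray(c,[(214,118),(301,138),(285,212),(191,187)],0.05))
print(-c['R'].T@c['t'])
w=manip.get_calibration('wrist');print(-w['R'].T@w['t'])
E
```

```text
[[ 0.74098727  0.12934874  0.05      ]
 [ 0.66397807 -0.17995468  0.05      ]
 [ 0.40061233 -0.11615222  0.05      ]
 [ 0.49235474  0.20922265  0.05      ]]
[0.28675549 0.00527775 1.35210751]
[0.13043088 0.61533732 0.3729551 ]
```

View pics/a_crop.png

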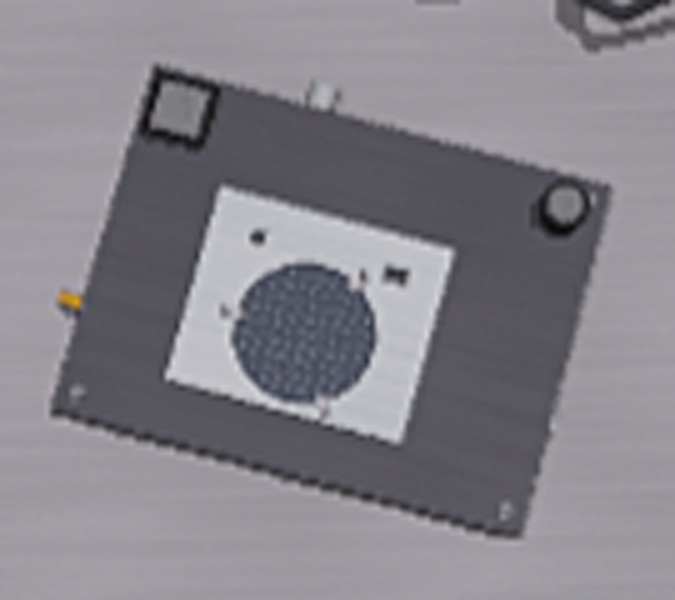

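The crop shows the bright aluminium plate with the dark wafer and two holes (crop (258,237) round, (396,273) slot). It lies on the black nest, with the loupe far right and the chip box far left, so the choice is confirmed. Next I bring the wrist camera over it.

```bash
cat >> h.py <<'E'
from scipy.spatial.transform import Rotation as Ro
def Rtool(ya):  # tool pointing down with y axis at world angle ya
    y=np.array([np.cos(ya),np.sin(ya),0]);z=np.array([0,0,-1.]);x=np.cross(y,z)
    return np.c_[x,y,z]
def delta(p,ya,p0=None):
    s=manip.state();q=s['tool_rot'];R=Ro.from_quat([q[1],q[2],q[3],q[0]]).as_matrix()
    d=R.T@(np.array(p)-s['tool_pos']); r=Ro.from_matrix(R.T@Rtool(ya)).as_rotvec()
    print('pos',s['tool_pos'].round(4),'yang',np.arctan2(R[1,1],R[0,1]).round(4),'t',s['time'],'F',s['contact_force'].round(2))
    print('delta',d.round(4),r.round(4))
E
python3 -c "
from h import *
delta([.575,.005,.27],-.27)"
```

```text
pos [0.2016 0.5911 0.2383] yang 1.242 t 0.15 F [ 0.13 -0.64  0.  ]
delta [-0.5427 -0.4341 -0.0311] [-1.500e-03  1.100e-03  1.512e+00]
```

Request:
step_arm:
  deltas:
    - [-0.543,-0.434,-0.031,0,0,1.512,-1]
    - [-0.543,-0.434,-0.031,0,0,1.512,-1]
    - [-0.543,-0.434,-0.031,0,0,1.512,-1]
    - [-0.543,-0.434,-0.031,0,0,1.512,-1]
    - [-0.543,-0.434,-0.031,0,0,1.512,-1]
    - [-0.543,-0.434,-0.031,0,0,1.512,-1]
    - [-0.543,-0.434,-0.031,0,0,1.512,-1]
    - [-0.543,-0.434,-0.031,0,0,1.512,-1]
    - [-0.543,-0.434,-0.031,0,0,1.512,-1]
    - [-0.543,-0.434,-0.031,0,0,1.512,-1]
    - [-0.543,-0.434,-0.031,0,0,1.512,-1]
    - [-0.543,-0.434,-0.031,0,0,1.512,-1]
    - [-0.543,-0.434,-0.031,0,0,1.512,-1]
    - [-0.543,-0.434,-0.031,0,0,1.512,-1]
    - [-0.543,-0.434,-0.031,0,0,1.512,-1]
    - [-0.543,-0.434,-0.031,0,0,1.512,-1]
    - [-0.543,-0.434,-0.031,0,0,1.512,-1]
    - [-0.543,-0.434,-0.031,0,0,1.512,-1]
    - [-0.543,-0.434,-0.031,0,0,1.512,-1]
    - [-0.543,-0.434,-0.031,0,0,1.512,-1]

```text
time: 2.15
tool_pos: [0.5753, 0.0062, 0.2704]
tool_rot: [0.0, 0.795, 0.606, 0.0]
contact_force: [0.2, -0.5, 0.3]
gripper_width: 0.997
```

```bash
python3 - <<'E'
from h import *
import pickle
delta([.575,.005,.27],-.27)
c=manip.get_calibration('wrist');f=manip.grab_frame('wrist')
cv2.imwrite('pics/b_wrist.png',f[:,:,::-1]);pickle.dump(c,open('b_cal.pkl','wb'))
cv2.imwrite('pics/b_big.png',cv2.resize(f[:,:,::-1],(800,600),interpolation=cv2.INTER_CUBIC))
E
```

```text
pos [0.5753 0.0062 0.2704] yang -0.2687 t 2.15 F [ 0.18 -0.51  0.3 ]
delta [-0.0013  0.      0.0004] [ 0.0003 -0.      0.0013]
```

View pics/b_big.png

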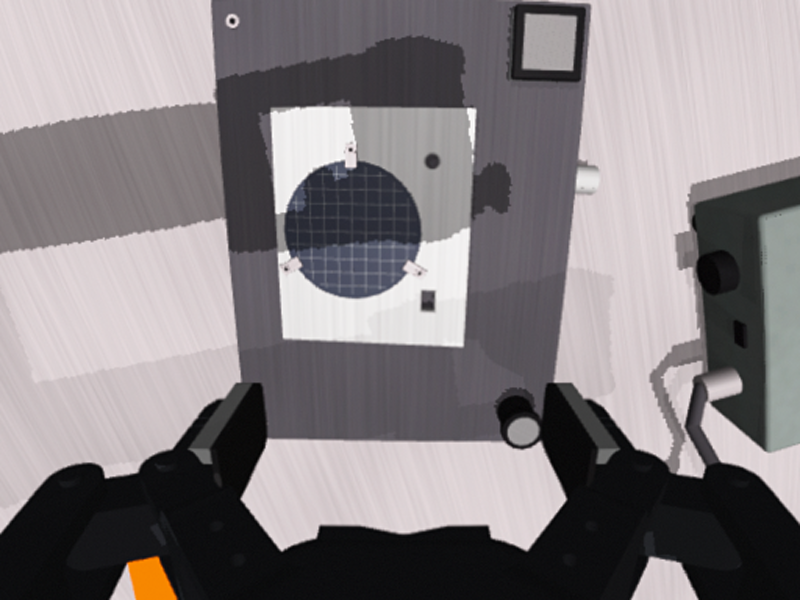

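The wrist view at 800 px scale shows the nest's near edge on the left (about 225,150), its far edge on the right (580,100) and its -y edge at the bottom (row 440). The carrier's corners are at (271,108), (476,108), (463,347) and (283,340), with the round hole at (432,160) and the slot at (428,300). I fit the edges next.

```bash
cat >> h.py <<'E'
def edge(g,p,q,n=60,half=6,sign=0):
    """fit a line to max-gradient points across segment p-q (native px). returns (vx,vy,x0,y0), inlier rms"""
    p=np.array(p,float);q=np.array(q,float);d=(q-p)/np.linalg.norm(q-p);nn=np.array([-d[1],d[0]])
    t=np.arange(-half,half+.01,.25);pts=[]
    for s in np.linspace(0,1,n):
        b=p+s*(q-p);m=(b+t[:,None]*nn).astype(np.float32)
        v=cv2.remap(g,m[:,0].copy(),m[:,1].copy(),cv2.INTER_LINEAR).ravel()
        gr=np.gradient(cv2.GaussianBlur(v.reshape(-1,1),(1,9),1.2).ravel())
        w=gr*sign if sign else abs(gr)
        i=w.argmax()
        if w[i]<1.5: continue
        k=slice(max(0,i-4),i+5);ww=np.clip(w[k],0,None)
        pts.append(b+(t[k]*ww).sum()/ww.sum()*nn)
    pts=np.array(pts,np.float32)
    for _ in range(4):
        l=cv2.fitLine(pts,cv2.DIST_HUBER,0,.01,.01).ravel()
        r=(pts-l[2:])@np.array([-l[1],l[0]])
        pts=pts[abs(r)<max(.5,2*np.median(abs(r)))]
    return l,len(pts),float(np.sqrt((r**2).mean()))
def cross(a,b):
    A=np.array([[a[0],-b[0]],[a[1],-b[1]]]);s=np.linalg.solve(A,b[2:]-a[2:]);return a[2:]+s[0]*a[:2]
E
python3 - <<'E'
from h import *
import pickle
c=pickle.load(open('b_cal.pkl','rb'))
im=cv2.imread('pics/b_wrist.png')
# undistort to make straight lines
k=K(c);im=cv2.undistort(im,k,np.array(c['dist_coeffs'],float))
c=dict(c);c['dist_coeffs']=np.zeros(5)
g=cv2.cvtColor(im,cv2.COLOR_BGR2GRAY).astype(np.float32)
S=1/1.5625
def E(p,q,**k):
    r=edge(g,np.array(p)*S,np.array(q)*S,**k);print(r[1],round(r[2],2));return r[0]
nn=E((214,15),(243,375),half=8);nf=E((588,30),(553,370),half=8);nb=E((290,440),(490,441),half=7)
cn=E((272,118),(283,330));cf=E((475,118),(464,335));cl=E((280,107),(468,108));cr=E((290,341),(455,347))
names=['n near right','n far right','c near left','c far left','c near right','c far right']
px=[cross(nn,nb),cross(nf,nb),cross(cn,cl),cross(cf,cl),cross(cn,cr),cross(cf,cr)]
o=im.copy()
for p in px: cv2.circle(o,tuple(int(round(v*8)) for v in p),16,(0,0,255),-1,shift=3)
cv2.imwrite('pics/b_fit.png',cv2.resize(o,(800,600)))
Z=[.05,.05,.058,.0692,.058,.0692]
X=np.array([ray(c,p,z)[0] for p,z in zip(px,Z)])
for n,p,x in zip(names,px,X): print(n,p.round(1),x.round(4))
print('nest bottom len',np.linalg.norm(X[1]-X[0]))
def ln(l,z): # world line direction
    a=ray(c,[l[2:]-l[:2]*80,l[2:]+l[:2]*80],z);return a
for n,l in(('nn',nn),('nf',nf),('nb',nb)):
    a=ln(l,.05);d=a[1]-a[0];print(n,np.degrees(np.arctan2(d[1],d[0])))
print('c lens L,R side',np.linalg.norm((X[3]-X[2])),np.linalg.norm(X[5]-X[4]),'near,far',np.linalg.norm(X[4]-X[2]),np.linalg.norm(X[5]-X[3]))
for a,b in((2,3),(4,5),(4,2),(5,3)):
    d=X[b]-X[a];print(a,b,np.degrees(np.arctan2(d[1],d[0])))
np.save('b_X.npy',X)
E
```

```text
58 0.15
54 0.16
60 0.13
51 0.16
60 0.17
56 0.14
60 0.11
n near right [156.4 281.3] [ 0.4019 -0.1097  0.05  ]
n far right [350.5 283.3] [ 0.6503 -0.1815  0.05  ]
c near left [170.7  65.4] [0.5144 0.1351 0.058 ]
c far left [305.   66.9] [0.6486 0.0955 0.0692]
c near right [180.  216.5] [ 0.4664 -0.0284  0.058 ]
c far right [296.3 221.8] [ 0.6007 -0.0679  0.0692]
nest bottom len 0.25856982914962784
nn -106.08923334658323
nf 73.83664949289722
nb -16.117752059613814
c lens L,R side 0.14036125930943344 0.14042437514414793 near,far 0.17040159471472807 0.17024005930606698
2 3 -16.43139381861145
4 5 -16.36523722226175
4 2 73.63851597301539
5 3 73.65986103034649
```

View pics/b_fit.png

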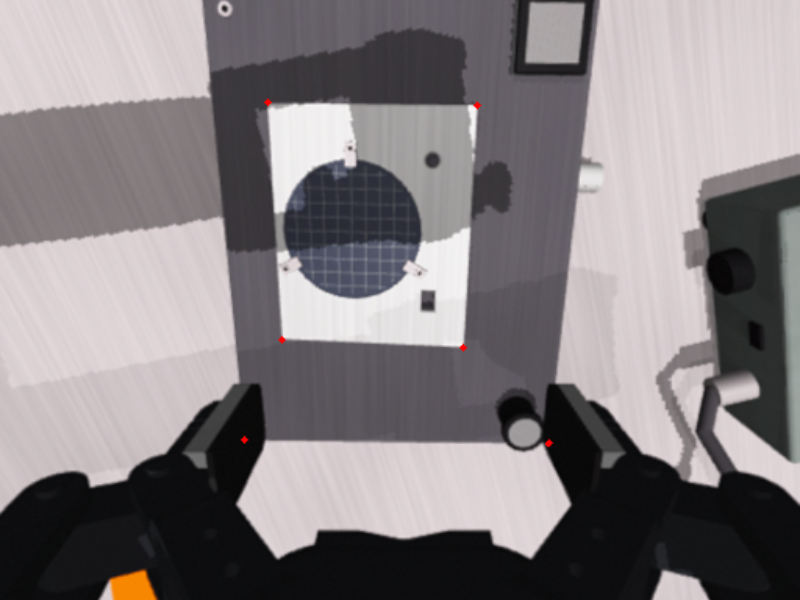

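```bash
python3 - <<'E'
from h import *
import pickle
c=pickle.load(open('b_cal.pkl','rb'))
im=cv2.imread('pics/b_wrist.png')
cv2.imwrite('pics/b_fing.png',cv2.resize(im[230:330,100:420],None,fx=2.5,fy=2.5,interpolation=cv2.INTER_CUBIC))
p=np.array([.5753,.0062,.2704]);R=Rtool(-.2687)
C=-c['R'].T@c['t']
for px in [(168,246),(153,246),(349,246),(364,246),(169,275),(347,275)]:
    u=cv2.undistortPoints(np.array([[px]],float),K(c),np.array(c['dist_coeffs'],float)).ravel()
    d=R.T@(c['R'].T@np.array([*u,1]));o=R.T@(C-p)
    Y=np.sign(d[1])*.0425;s=(Y-o[1])/d[1];print(px,(o+s*d).round(4),o.round(3))
E
```

```text
(168, 246) [ 0.0098 -0.0425 -0.0083] [ 0.074 -0.001 -0.135]
(153, 246) [ 0.0191 -0.0425 -0.0266] [ 0.074 -0.001 -0.135]
(349, 246) [ 0.0073  0.0425 -0.0035] [ 0.074 -0.001 -0.135]
(364, 246) [ 0.0169  0.0425 -0.0224] [ 0.074 -0.001 -0.135]
(169, 275) [-0.0037 -0.0425 -0.0113] [ 0.074 -0.001 -0.135]
(347, 275) [-0.0076  0.0425 -0.0052] [ 0.074 -0.001 -0.135]
```

View pics/b_fing.png

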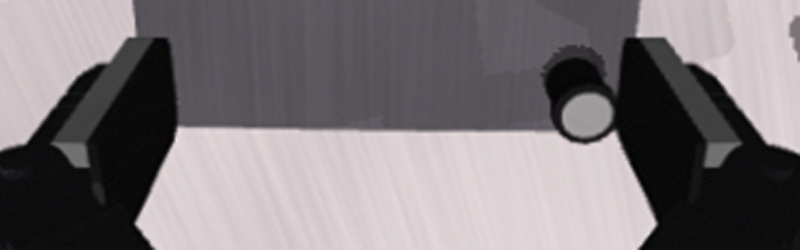

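The open tips sit about 5 mm behind the TCP, which agrees with the description. The carrier is off by about -19 mm in x, +11 mm in y and -0.005 rad in yaw. I'll first push the left edge with both open tips towards -y, then the near edge towards +x.

```bash
python3 - <<'E'
from h import *
X=np.load('b_X.npy');yaw=-.2813
ex=np.array([np.cos(yaw),np.sin(yaw)]);ey=np.array([-np.sin(yaw),np.cos(yaw)])
N=X[:2,:2].mean(0)+.17*ey; cc=X[2:,:2].mean(0)+.0006*ex
print('nest',N,'offset',((cc-N)@ex).round(4),((cc-N)@ey).round(4))
P=N-.02*ex+.126*ey
print(P);delta([*P,.080],yaw);delta([*P,.0485],yaw)
E
```

```text
nest [0.57333416 0.0176898 ] offset -0.019 0.0109
[0.58909846 0.14428951]
pos [0.5754 0.0061 0.2704] yang -0.2689 t 2.2 F [-0.24 -0.56  0.23]
delta [ 0.1369 -0.0235  0.1904] [ 0.0002 -0.0001  0.0124]
pos [0.5754 0.0061 0.2704] yang -0.2689 t 2.2 F [-0.24 -0.56  0.23]
delta [ 0.1369 -0.0235  0.2219] [ 0.0002 -0.0001  0.0124]
```

Request:
step_arm:
  deltas:
    - [0.05,-0.01,0.0,0,0,0.012,-1]
    - [0.1,-0.02,0.0,0,0,0.012,-1]
    - [0.137,-0.0235,0.03,0,0,0.012,-1]
    - [0.137,-0.0235,0.07,0,0,0.012,-1]
    - [0.137,-0.0235,0.11,0,0,0.012,-1]
    - [0.137,-0.0235,0.15,0,0,0.012,-1]
    - [0.137,-0.0235,0.18,0,0,0.012,-1]
    - [0.137,-0.0235,0.2,0,0,0.012,-1]
    - [0.137,-0.0235,0.21,0,0,0.012,-1]
    - [0.137,-0.0235,0.216,0,0,0.012,-1]
    - [0.137,-0.0235,0.222,0,0,0.012,-1]
    - [0.137,-0.0235,0.222,0,0,0.012,-1]
    - [0.137,-0.0235,0.222,0,0,0.012,-1]

```text
time: 3.5
tool_pos: [0.5902, 0.1438, 0.0494]
tool_rot: [0.0, 0.799, 0.601, 0.001]
contact_force: [0.5, -0.7, -0.1]
gripper_width: 1.001
```

```bash
python3 - <<'E'
from h import *
import pickle
delta([.589,.1443,.0485],-.2813)
for n in ('wrist','scene'):
    c=manip.get_calibration(n);f=manip.grab_frame(n)
    cv2.imwrite(f'pics/c_{n}.png',f[:,:,::-1])
f=cv2.imread('pics/c_scene.png');cv2.imwrite('pics/c_sc.png',cv2.resize(f[150:260,170:340],None,fx=4.5,fy=4.5,interpolation=cv2.INTER_CUBIC))
E
```

```text
pos [0.5902 0.1438 0.0494] yang -0.282 t 3.5 F [ 0.52 -0.72 -0.13]
delta [ 0.0001 -0.0013  0.0009] [ 0.0017 -0.0007 -0.0007]
```

View pics/c_wrist.png

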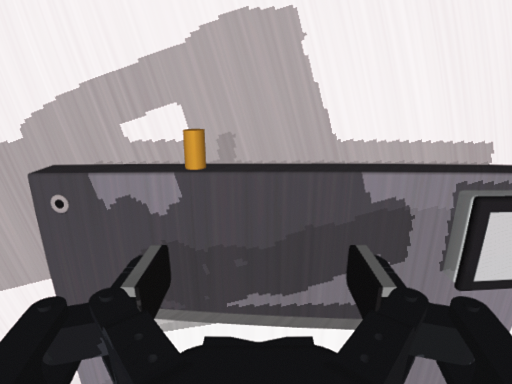

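View pics/c_sc.png

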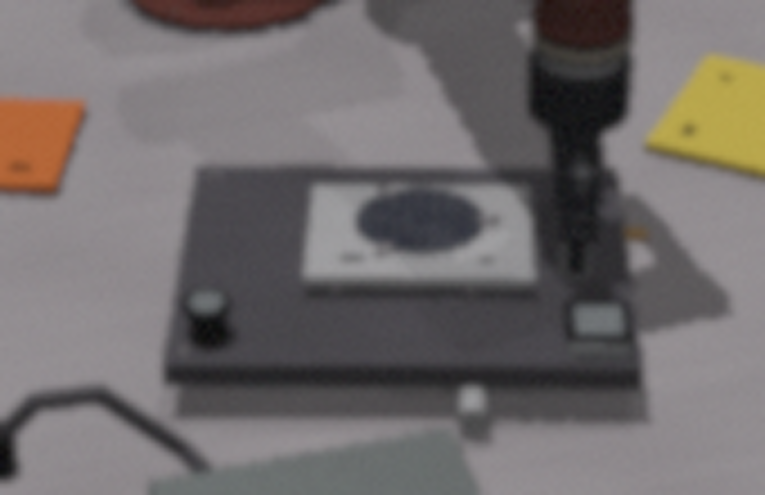

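```bash
python3 - <<'E'
from h import *
im=cv2.imread('pics/c_wrist.png');c=manip.get_calibration('wrist')
im=cv2.undistort(im,K(c),np.array(c['dist_coeffs'],float));c['dist_coeffs']=np.zeros(5)
g=cv2.cvtColor(im,cv2.COLOR_BGR2GRAY).astype(np.float32)
cv2.imwrite('pics/c_un.png',cv2.resize(im[130:240,0:260],None,fx=3,fy=3,interpolation=cv2.INTER_CUBIC))
N=np.array([.57333,.01769]);yaw=-.2813
ex=np.array([np.cos(yaw),np.sin(yaw)]);ey=np.array([-np.sin(yaw),np.cos(yaw)])
print(proj(c,[[*(N-.13*ex+.17*ey),.05],[*(N+.05*ex+.17*ey),.05]]))
E
```

```text
[[ 11.3916325  169.33911187]
 [413.64161023 168.71822474]]
```

View pics/c_un.png

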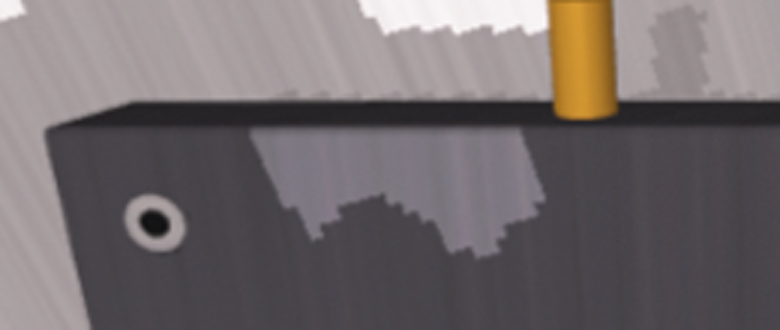

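Request:
step_arm:
  deltas:
    - [-0.005,0,0.001,0,0,0,-1]
    - [-0.01,0,0.001,0,0,0,-1]
    - [-0.013,0,0.001,0,0,0,-1]
    - [-0.015,0,0.001,0,0,0,-1]
    - [-0.017,0,0.001,0,0,0,-1]
    - [-0.019,0,0.001,0,0,0,-1]
    - [-0.02,0,0.001,0,0,0,-1]
    - [-0.021,0,0.001,0,0,0,-1]
    - [-0.022,0,0.001,0,0,0,-1]
    - [-0.023,0,0.001,0,0,0,-1]
    - [-0.024,0,0.001,0,0,0,-1]
    - [-0.024,0,0.001,0,0,0,-1]

```text
time: 4.8
tool_pos: [0.5828, 0.1206, 0.0473]
tool_rot: [0.0, 0.799, 0.601, 0.0]
contact_force: [-0.4, 2.5, -0.1]
gripper_width: 1.0
```

```bash
python3 - <<'E'
from h import *
import pickle
delta([.589,.1443,.0485],-.2813)
for n in ('wrist','top'):
    c=manip.get_calibration(n);f=manip.grab_frame(n)
    cv2.imwrite(f'pics/d_{n}.png',f[:,:,::-1])
    if n=='wrist': pickle.dump(c,open('d_cal.pkl','wb'))
f=cv2.imread('pics/d_top.png');cv2.imwrite('pics/d_tc.png',cv2.resize(f[105:225,180:315],None,fx=5,fy=5,interpolation=cv2.INTER_CUBIC))
E
```

```text
pos [0.5828 0.1206 0.0473] yang -0.282 t 4.8 F [-0.41  2.54 -0.1 ]
delta [ 0.0245 -0.0007 -0.0012] [ 0.0001  0.     -0.0007]
```

View pics/d_wrist.png

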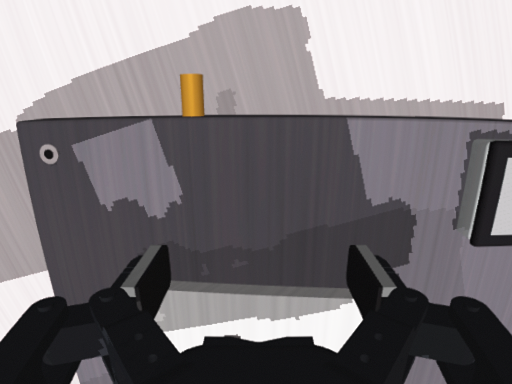

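View pics/d_tc.png

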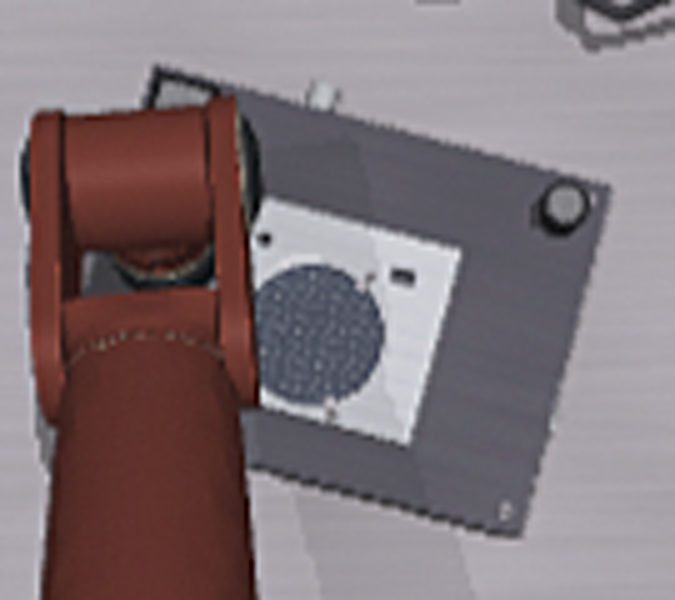

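```bash
cat > side.py <<'E'
from h import *
import pickle,sys
tag=sys.argv[1]; nr=float(sys.argv[2]); cr=float(sys.argv[3]); tilt=float(sys.argv[4])
im=cv2.imread(f'pics/{tag}_wrist.png');c=pickle.load(open(f'{tag}_cal.pkl','rb'))
im=cv2.undistort(im,K(c),np.array(c['dist_coeffs'],float));c['dist_coeffs']=np.zeros(5)
g=cv2.cvtColor(im,cv2.COLOR_BGR2GRAY).astype(np.float32)
ln,a,b=edge(g,(60,nr),(340,nr),half=7,sign=float(sys.argv[5]) if len(sys.argv)>5 else 0);print(ln,a,b)
lc,a,b=edge(g,(180,cr),(340,cr+4),half=6);print(lc,a,b)
N=np.array([.57333,.01769]);yaw=-.2813
ex=np.array([np.cos(yaw),np.sin(yaw)]);ey=np.array([-np.sin(yaw),np.cos(yaw)])
def at(l,x): return l[2:]+l[:2]*(x-l[2])/l[0]
for u in (100,250,340):
    X=ray(c,at(ln,u),.05)[0,:2]-N;print('nest edge',(X@ex).round(4),(X@ey).round(4))
for u in (190,260,330):
    z=.063
    for _ in range(5):
        X=ray(c,at(lc,u),z)[0,:2]-N; z=.058+tilt*(X@ex+.089)
    print('carrier edge',(X@ex).round(4),(X@ey).round(4),z.round(4))
for y,col in((ln,(0,0,255)),(lc,(0,255,0))):
    cv2.line(im,tuple(int(v) for v in at(y,60)),tuple(int(v) for v in at(y,340)),col,1)
cv2.imwrite(f'pics/{tag}_side.png',cv2.resize(im[100:330],None,fx=1.56,fy=1.56))
E
python3 side.py d 116 293 .076
```

```text
[ 9.99996483e-01 -2.64103781e-03  1.95728821e+02  1.13960266e+02] 55 0.16394348442554474
[9.9886930e-01 4.7540896e-02 2.5998364e+02 2.9565451e+02] 60 0.13167321681976318
nest edge -0.0865 0.1696
nest edge -0.0237 0.1697
nest edge 0.0139 0.1697
carrier edge -0.0517 0.0907 0.0608
carrier edge -0.0196 0.0906 0.0633
carrier edge 0.0115 0.0905 0.0656
```

View pics/d_side.png

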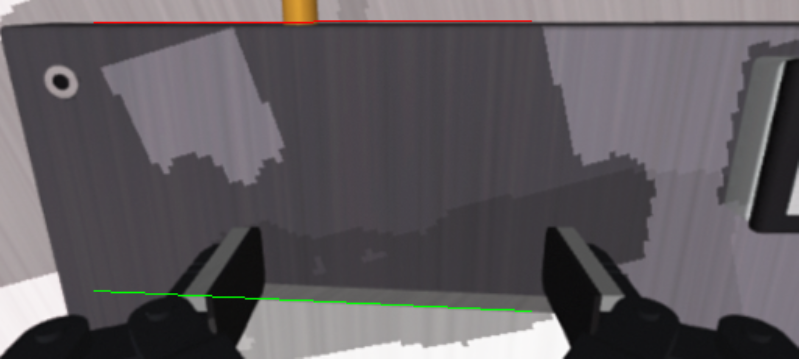

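Request:
step_arm:
  deltas:
    - [-0.001,0,0,0,0,0,-1]
    - [-0.002,0,0,0,0,0,-1]
    - [-0.003,0,0,0,0,0,-1]
    - [-0.004,0,0,0,0,0,-1]
    - [-0.005,0,0,0,0,0,-1]
    - [-0.0055,0,0,0,0,0,-1]
    - [-0.006,0,0,0,0,0,-1]
    - [-0.006,0,0,0,0,0,-1]

```text
time: 5.7
tool_pos: [0.5811, 0.1148, 0.0473]
tool_rot: [0.0, 0.799, 0.601, -0.0]
contact_force: [0.3, 3.6, 0.2]
gripper_width: 1.002
```

```bash
python3 - <<'E'
from h import *
import pickle
delta([.589,.1443,.0485],-.2813)
c=manip.get_calibration('wrist');f=manip.grab_frame('wrist')
cv2.imwrite('pics/e_wrist.png',f[:,:,::-1]);pickle.dump(c,open('e_cal.pkl','wb'))
E
python3 side.py e 102 292 .076
```

```text
pos [0.5811 0.1148 0.0473] yang -0.282 t 5.7 F [0.34 3.62 0.25]
delta [ 0.0305 -0.0006 -0.0012] [ 0.      0.0002 -0.0007]
[ 9.9999964e-01 -8.5941219e-04  2.1091525e+02  1.0055526e+02] 57 0.1000199243426323
[9.9886531e-01 4.7624070e-02 2.5995874e+02 2.9565012e+02] 60 0.13025115430355072
nest edge -0.0857 0.169
nest edge -0.0237 0.169
nest edge 0.0135 0.1689
carrier edge -0.0517 0.0846 0.0608
carrier edge -0.0196 0.0846 0.0633
carrier edge 0.0115 0.0845 0.0656
```

View pics/e_side.png

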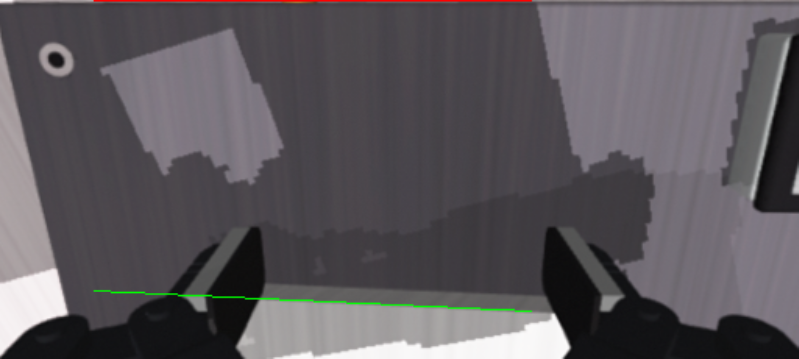

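The carrier's left edge is now 84.8 mm from the nest's left edge (seated would be 85 mm). I back off, rise and measure again from above.

Request:
step_arm:
  deltas:
    - [0.01,0,0,0,0,0,-1]
    - [0.025,0,0,0,0,0,-1]
    - [0.025,0,-0.03,0,0,0,-1]
    - [0.025,0,-0.07,0,0,0,-1]
    - [0.025,0,-0.12,0,0,0,-1]
    - [0.0,0.01,-0.16,0,0,0,-1]
    - [-0.05,0.025,-0.2,0,0,0,-1]
    - [-0.106,0.025,-0.223,0,0,0,-1]
    - [-0.106,0.025,-0.223,0,0,0,-1]
    - [-0.106,0.025,-0.223,0,0,0,-1]
    - [-0.106,0.025,-0.223,0,0,0,-1]

```text
time: 6.85
tool_pos: [0.5758, 0.0066, 0.2703]
tool_rot: [-0.0, 0.8, 0.601, 0.0]
contact_force: [0.3, 0.2, -0.3]
gripper_width: 0.998
```

```bash
cat > over.py <<'E'
from h import *
import pickle,sys
tag=sys.argv[1];tilt=float(sys.argv[2])
c=manip.get_calibration('wrist');f=manip.grab_frame('wrist')
cv2.imwrite(f'pics/{tag}_wrist.png',f[:,:,::-1]);pickle.dump(c,open(f'{tag}_cal.pkl','wb'))
im=cv2.undistort(np.ascontiguousarray(f[:,:,::-1]),K(c),np.array(c['dist_coeffs'],float));c['dist_coeffs']=np.zeros(5)
g=cv2.cvtColor(im,cv2.COLOR_BGR2GRAY).astype(np.float32)
N=np.array([.57333,.01769]);yaw=-.2813
ex=np.array([np.cos(yaw),np.sin(yaw)]);ey=np.array([-np.sin(yaw),np.cos(yaw)])
ox,oy=float(sys.argv[3]),float(sys.argv[4])  # guess of carrier offset
def P(x,y,z): return proj(c,[*(N+x*ex+y*ey),z])[0]
def E(a,b,half=7,**k):
    r=edge(g,a,b,half=half,**k);print(r[1],round(r[2],2),end=' | ');return r[0]
nn=E(P(-.13,.13,.05),P(-.13,-.12,.05));nf=E(P(.13,.1,.05),P(.13,-.12,.05));nb=E(P(-.09,-.17,.05),P(.05,-.17,.05))
zf=.058+.14*tilt
q=lambda x,y:P(ox+x,oy+y,.058+(x+.07)*tilt)
cn=E(q(-.07,.08),q(-.07,-.08));cf=E(q(.07,.08),q(.07,-.08));cl=E(q(-.06,.085),q(.06,.085));cr=E(q(-.06,-.085),q(.06,-.085))
px=[cross(nn,nb),cross(nf,nb),cross(cn,cl),cross(cf,cl),cross(cn,cr),cross(cf,cr)]
Z=[.05,.05,.058,zf,.058,zf]
X=np.array([ray(c,p,z)[0] for p,z in zip(px,Z)])
L=np.c_[(X[:,:2]-N)@ex,(X[:,:2]-N)@ey]
print();print((L*1000).round(1))
for a,b in((0,1),):
    d=L[b]-L[a];print('nest yaw err',np.arctan2(d[1],d[0]).round(4),'len',np.linalg.norm(d).round(4))
d=L[5]-L[4];e=L[2]-L[4];d2=L[3]-L[2];e2=L[3]-L[5]
print('carrier yaw',[np.arctan2(v[1],v[0]).round(4) for v in(d,d2)],[np.arctan2(-v[0],v[1]).round(4) for v in(e,e2)],'lens',[np.linalg.norm(v).round(4) for v in (d,d2,e,e2)])
print('offset',(L[2:].mean(0)-[L[:2,0].mean(),0]).round(4))
for p in px: cv2.circle(im,tuple(int(round(v*8)) for v in p),14,(0,0,255),-1,shift=3)
cv2.imwrite(f'pics/{tag}_fit.png',cv2.resize(im,(800,600),interpolation=cv2.INTER_CUBIC))
E
python3 over.py f .076 -.019 0; python3 -c "
from h import *
delta([.575,.006,.27],-.28)"
```

```text
58 0.18 | 58 0.17 | 60 0.08 | 54 0.16 | 59 0.17 | 60 0.08 | 60 0.11 | 
[[-129.1 -169.5]
 [ 129.4 -170.6]
 [ -89.3   85. ]
 [  50.7   84.4]
 [ -89.3  -85.2]
 [  50.8  -85.7]]
nest yaw err -0.0041 len 0.2585
carrier yaw [np.float64(-0.0037), np.float64(-0.004)] [np.float64(0.0), np.float64(0.0004)] lens [np.float64(0.14), np.float64(0.1399), np.float64(0.1702), np.float64(0.1701)]
offset [-0.0194 -0.0004]
pos [0.5756 0.0071 0.2694] yang -0.2813 t 6.9 F [ 0.19 -0.2  -0.24]
delta [-0.0012 -0.0002 -0.0006] [-0.0014 -0.     -0.0013]
```

View pics/f_fit.png

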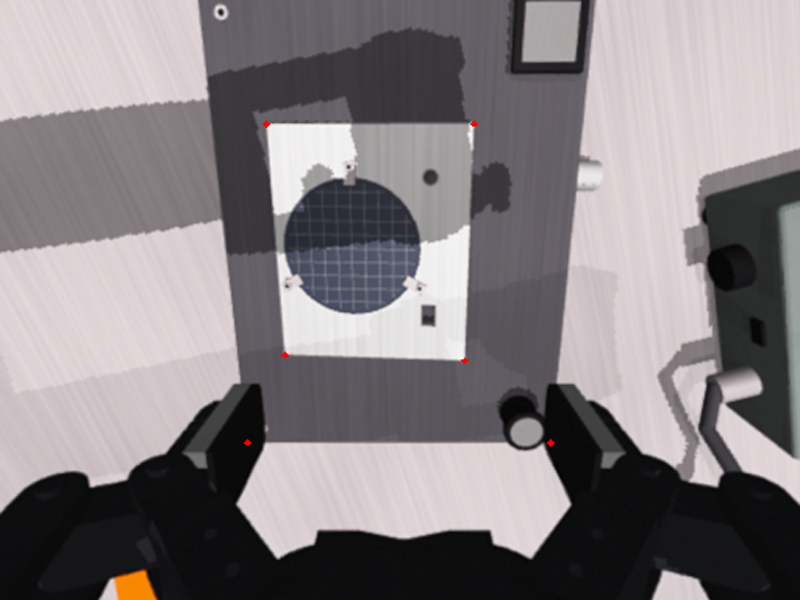

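Yaw and y are now in place (yaw within 1 mrad, y within about 0.5 mm), leaving about 19 mm in +x. I move to the near edge with the hand turned a quarter turn.

```bash
python3 - <<'E'
from h import *
N=np.array([.57333,.01769]);yaw=-.2813
ex=np.array([np.cos(yaw),np.sin(yaw)]);ey=np.array([-np.sin(yaw),np.cos(yaw)])
P=N-.116*ex-.0003*ey;print(P)
delta([*P,.15],yaw+np.pi/2); delta([*P,.0478],yaw+np.pi/2)
E
```

```text
[0.46180606 0.04960395]
pos [0.5756 0.0071 0.2694] yang -0.2813 t 6.9 F [ 0.19 -0.2  -0.24]
delta [ 0.0092 -0.1209  0.1196] [-1.1000e-03 -1.1000e-03 -1.5708e+00]
pos [0.5756 0.0071 0.2694] yang -0.2813 t 6.9 F [ 0.19 -0.2  -0.24]
delta [ 0.0092 -0.1208  0.2218] [-1.1000e-03 -1.1000e-03 -1.5708e+00]
```

Request:
step_arm:
  deltas:
    - [0.0,-0.04,0.0,0,0,-0.15,-1]
    - [0.005,-0.08,0.0,0,0,-0.3,-1]
    - [0.009,-0.121,0.0,0,0,-0.45,-1]
    - [0.009,-0.121,0.02,0,0,-0.6,-1]
    - [0.009,-0.121,0.04,0,0,-0.75,-1]
    - [0.009,-0.121,0.06,0,0,-0.9,-1]
    - [0.009,-0.121,0.08,0,0,-1.05,-1]
    - [0.009,-0.121,0.1,0,0,-1.2,-1]
    - [0.009,-0.121,0.11,0,0,-1.35,-1]
    - [0.009,-0.121,0.12,0,0,-1.5,-1]
    - [0.009,-0.121,0.12,0,0,-1.571,-1]
    - [0.009,-0.121,0.12,0,0,-1.571,-1]
    - [0.009,-0.121,0.15,0,0,-1.571,-1]
    - [0.009,-0.121,0.18,0,0,-1.571,-1]
    - [0.009,-0.121,0.2,0,0,-1.571,-1]
    - [0.009,-0.121,0.21,0,0,-1.571,-1]
    - [0.009,-0.121,0.216,0,0,-1.571,-1]
    - [0.009,-0.121,0.22,0,0,-1.571,-1]
    - [0.009,-0.121,0.22,0,0,-1.571,-1]

```text
time: 8.8
tool_pos: [0.4623, 0.0486, 0.0507]
tool_rot: [0.0, 0.14, 0.99, 0.0]
contact_force: [-0.5, 1.1, 0.4]
gripper_width: 1.0
```

```bash
cat > here.py <<'E'
from h import *
import sys
N=np.array([.57333,.01769]);yaw=-.2813
ex=np.array([np.cos(yaw),np.sin(yaw)]);ey=np.array([-np.sin(yaw),np.cos(yaw)])
s=manip.state();d=s['tool_pos'][:2]-N
print('nest xy',(d@ex).round(4),(d@ey).round(4),'Fx,Fy',s['contact_force'][:2]@ex,s['contact_force'][:2]@ey)
delta([.4618,.0496,.0478],yaw+np.pi/2)
if len(sys.argv)>1:
    t=sys.argv[1]
    f=manip.grab_frame('wrist');cv2.imwrite(f'pics/{t}_wrist.png',f[:,:,::-1])
    f=manip.grab_frame('scene');cv2.imwrite(f'pics/{t}_sc.png',cv2.resize(f[150:260,170:340,::-1],None,fx=4.5,fy=4.5,interpolation=cv2.INTER_CUBIC))
E
python3 here.py g
```

```text
nest xy -0.1152 -0.0011 Fx,Fy -0.7591869870428974 0.8752795830333973
pos [0.4623 0.0486 0.0507] yang 1.289 t 8.8 F [-0.49  1.05  0.4 ]
delta [0.0008 0.0008 0.0029] [ 0.0001  0.0006 -0.0005]
```

View pics/g_wrist.png

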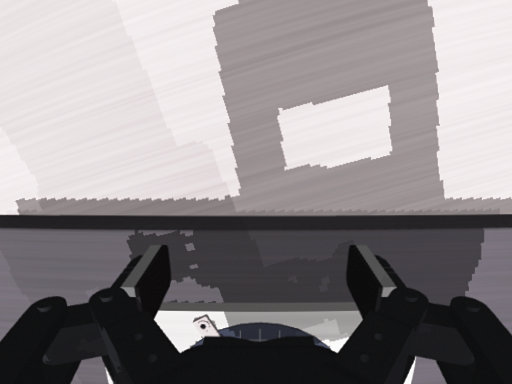

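View pics/g_sc.png

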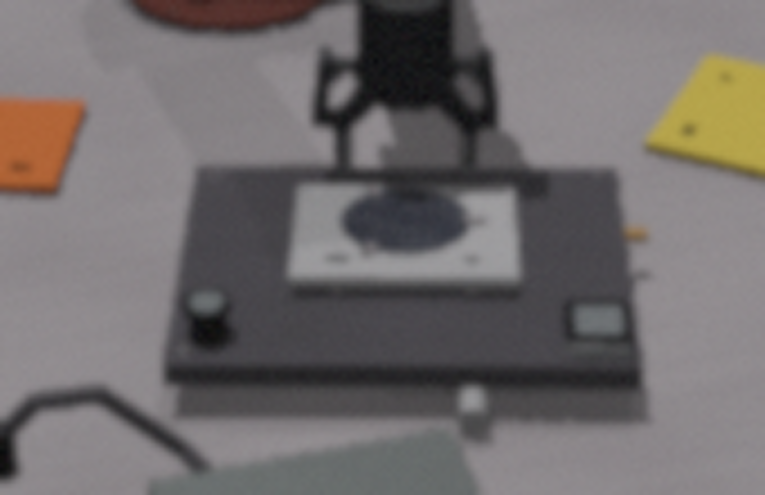

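Request:
step_arm:
  deltas:
    - [0,0,0.0015,0,0,0,-1]
    - [-0.004,0,0.003,0,0,0,-1]
    - [-0.008,0,0.003,0,0,0,-1]
    - [-0.011,0,0.003,0,0,0,-1]
    - [-0.013,0,0.003,0,0,0,-1]
    - [-0.0145,0,0.003,0,0,0,-1]
    - [-0.016,0,0.003,0,0,0,-1]
    - [-0.0175,0,0.003,0,0,0,-1]
    - [-0.019,0,0.003,0,0,0,-1]
    - [-0.0205,0,0.003,0,0,0,-1]
    - [-0.022,0,0.003,0,0,0,-1]
    - [-0.0235,0,0.003,0,0,0,-1]
    - [-0.025,0,0.003,0,0,0,-1]
    - [-0.0265,0,0.003,0,0,0,-1]
    - [-0.028,0,0.003,0,0,0,-1]
    - [-0.028,0,0.003,0,0,0,-1]

```text
time: 10.5
tool_pos: [0.4874, 0.0412, 0.0471]
tool_rot: [-0.002, 0.14, 0.99, 0.0]
contact_force: [-6.0, 1.5, 4.7]
gripper_width: 1.0
```

```bash
python3 here.py i
```

```text
nest xy -0.0891 -0.0013 Fx,Fy -6.236946744035765 -0.19603469607748916
pos [0.4874 0.0412 0.0471] yang 1.2892 t 10.5 F [-6.05  1.54  4.71]
delta [ 0.0269  0.001  -0.0006] [-0.0002 -0.0044 -0.0003]
```

View pics/i_wrist.png

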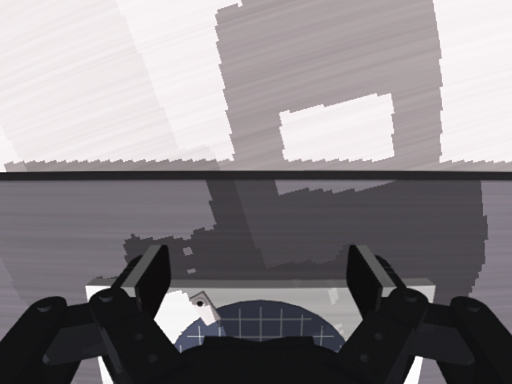

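View pics/i_sc.png

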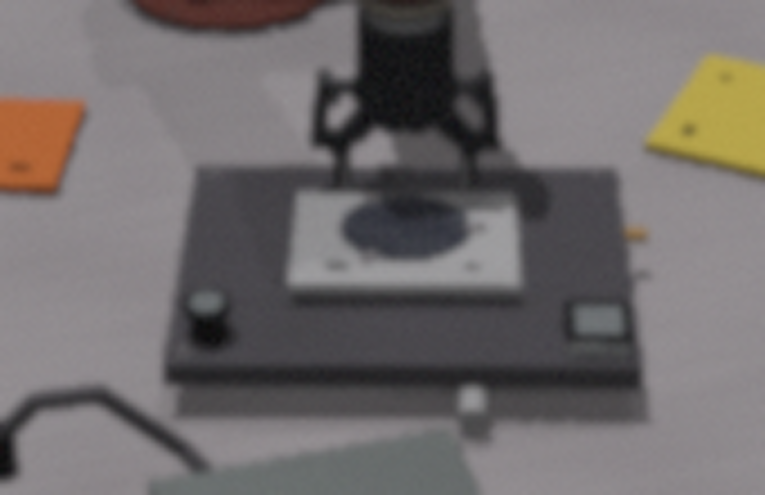

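The tips are brushing the nest (about 5 N upward), so I raise 1.5 mm and continue.

Request:
step_arm:
  deltas:
    - [0,0,-0.0015,0,0,0,-1]
    - [0,0,-0.0015,0,0,0,-1]
    - [-0.001,0,-0.0015,0,0,0,-1]
    - [-0.002,0,-0.0015,0,0,0,-1]
    - [-0.003,0,-0.0015,0,0,0,-1]
    - [-0.003,0,-0.0015,0,0,0,-1]
    - [-0.003,0,-0.0015,0,0,0,-1]

```text
time: 11.3
tool_pos: [0.493, 0.0396, 0.0496]
tool_rot: [0.001, 0.14, 0.99, -0.0]
contact_force: [0.9, -0.4, -0.1]
gripper_width: 1.002
```

```bash
python3 here.py j
```

```text
nest xy -0.0833 -0.0013 Fx,Fy 0.941299873898544 -0.16504372571394996
pos [0.493  0.0396 0.0496] yang 1.289 t 11.3 F [ 0.86 -0.42 -0.06]
delta [0.0327 0.0009 0.0017] [ 0.0004  0.0029 -0.0005]
```

View pics/j_wrist.png

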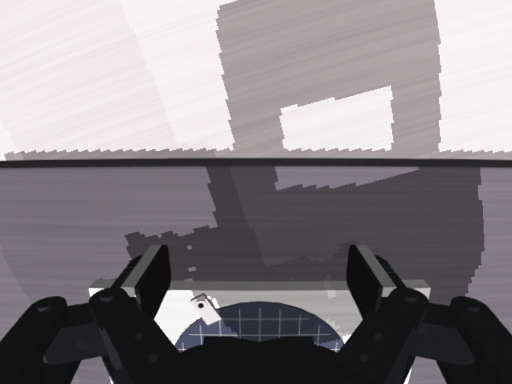

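View pics/j_sc.png

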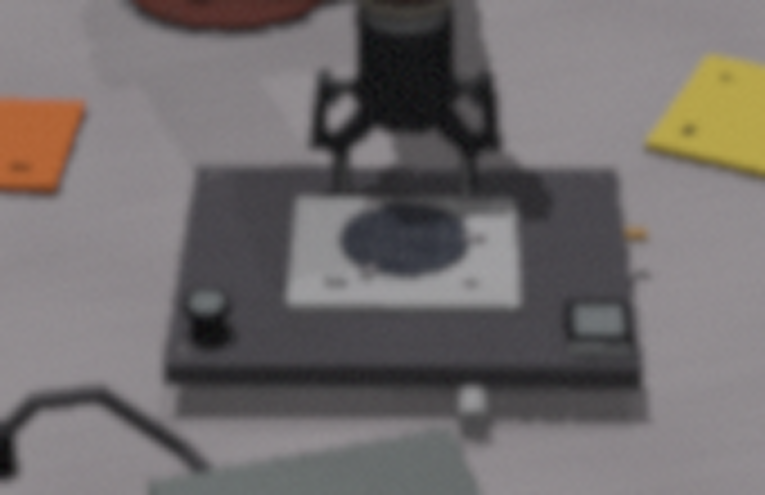

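The push force vanished and the raised far side is gone in the scene view, so the carrier seems to have dropped. I back off, rise and check from above.

Request:
step_arm:
  deltas:
    - [0.004,0,0,0,0,0,-1]
    - [0.012,0,0,0,0,0,-1]
    - [0.02,0,0,0,0,0,-1]
    - [0.02,0,-0.01,0,0,0,-1]
    - [0.02,0,-0.04,0,0,0,-1]
    - [0.02,0,-0.08,0,0,0,-1]
    - [0.02,0,-0.12,0,0,0,-1]
    - [0.02,0,-0.16,0,0,0.1,-1]
    - [0.02,0,-0.2,0,0,0.25,-1]
    - [-0.02,0,-0.22,0,0,0.4,-1]
    - [-0.06,0,-0.22,0,0,0.55,-1]
    - [-0.09,0.005,-0.22,0,0,0.7,-1]
    - [-0.09,0.008,-0.22,0,0,0.85,-1]
    - [-0.09,0.008,-0.22,0,0,1.0,-1]
    - [-0.09,0.008,-0.22,0,0,1.15,-1]
    - [-0.09,0.008,-0.22,0,0,1.3,-1]
    - [-0.09,0.008,-0.22,0,0,1.45,-1]
    - [-0.09,0.008,-0.22,0,0,1.571,-1]
    - [-0.09,0.008,-0.22,0,0,1.571,-1]
    - [-0.09,0.008,-0.22,0,0,1.571,-1]

```text
time: 13.4
tool_pos: [0.5803, 0.0225, 0.2694]
tool_rot: [0.0, 0.799, 0.602, 0.0]
contact_force: [-1.1, -0.9, -0.5]
gripper_width: 1.004
```

```bash
python3 over.py k 0 0 0; python3 here.py k2; python3 - <<'E'
import cv2
im=cv2.imread('pics/k_wrist.png')
cv2.imwrite('pics/k_holes.png',cv2.resize(im[60:260,150:330],None,fx=3,fy=3,interpolation=cv2.INTER_CUBIC))
E
```

```text
53 0.15 | 54 0.16 | 60 0.01 | 50 0.15 | 59 0.14 | 60 0.14 | 60 0.09 | 
[[-129.2 -169.8]
 [ 129.3 -169.7]
 [ -70.9   84.6]
 [  69.7   84.4]
 [ -70.5  -85.9]
 [  69.6  -85.9]]
nest yaw err 0.0002 len 0.2586
carrier yaw [np.float64(-0.0006), np.float64(-0.0015)] [np.float64(0.0018), np.float64(-0.0001)] lens [np.float64(0.1402), np.float64(0.1405), np.float64(0.1705), np.float64(0.1703)]
offset [-0.0006 -0.0007]
nest xy 0.0054 0.0066 Fx,Fy -0.1126946164082989 -0.5947839878158895
pos [0.5803 0.0225 0.2693] yang -0.2798 t 13.45 F [-0.27 -0.54  0.39]
delta [-0.0067 -0.1215  0.2214] [ 5.0000e-04  4.0000e-04 -1.5693e+00]
```

View pics/k_fit.png

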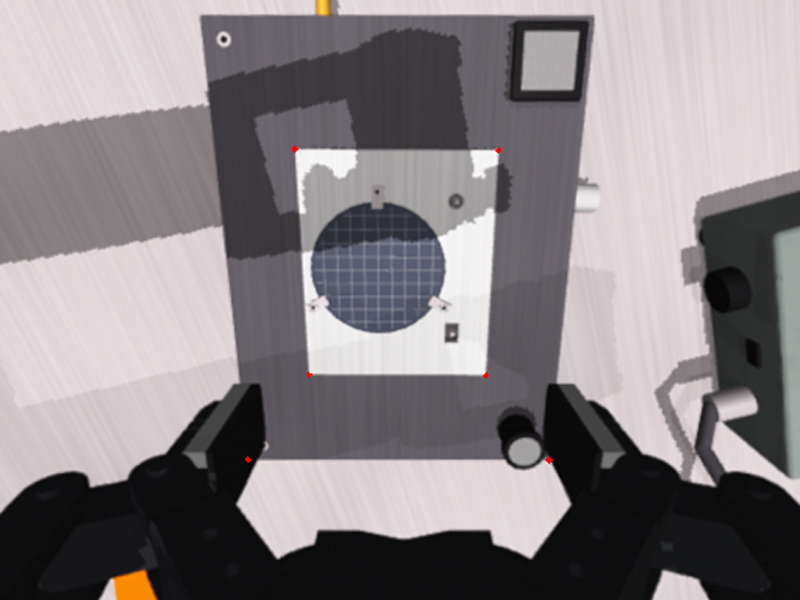

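View pics/k_holes.png

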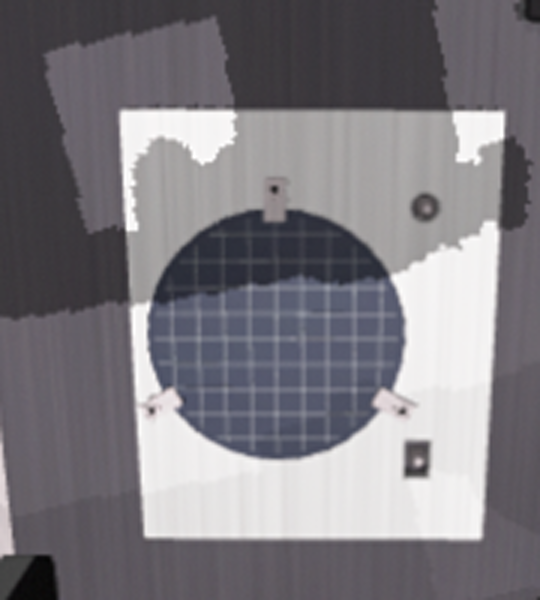

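View pics/k2_sc.png

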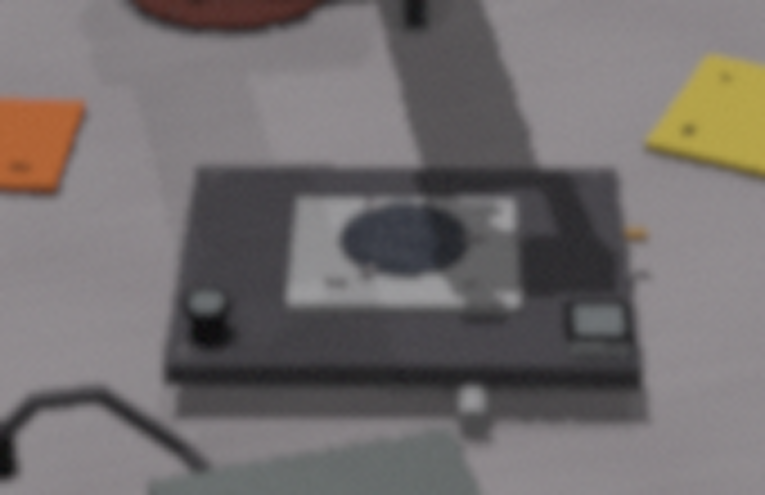

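Both pins stand in their holes (crop (425,206) and (417,459)). The carrier measures level, since its near and far edges come out equal in length at the seated height. The hand is clear, so I hand it in.

```bash
python3 -c "
from plant import manip
print(manip.job_done())"
```

```text
the job is handed in; nothing more can be done
None
```

The carrier looks seated on the nest with both pins in its holes, and the hand is clear. I handed the job in at about 13.5 s; no verdict was reported.

**What I did:** I pushed the carrier's left edge about 11 mm towards -y with both open fingertips. Then I pushed its near edge about 19 mm towards +x until it dropped over the pins, backed off and rose to about 0.27 m.

**Last checks (wrist camera from above):**
- **Holes:** a pin is visible in both the round hole and the slot.
- **Position:** the edge fit puts the carrier within about 0.7 mm of its place in x and y, and its yaw within about 2 mrad. The nest's -y edge and left edge put the nest's centre about 1 mm apart, so the y figure is only that good.
- **Level:** the near and far edges come out equal within 0.2 mm at the seated height. That suggests the carrier is flat, with any tilt below roughly 0.006 rad.
- **Not measured:** the edge heights, directly. I judged the drop from the picture and from the push force vanishing.

**Disagreements:** the nest measured 258.6 mm instead of 260 mm, which is within the calibration error. During the near-edge push the tips brushed the nest with about 5 N, so I raised them 1.5 mm. The loupe and chip box look unmoved in the last views; I did not measure the other bystanders, but the hand did not go near them.

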